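# Discharge the shielded tester with the hook rod

## Robot

A 6-joint arm with a two-finger parallel gripper is mounted at the origin on the work surface. World frame = base frame: x ahead of the robot, y to its left, z up, the work surface at z = 0. Lengths are in m, angles in rad, forces in N, time in s.
With the tool pointing down it reaches from about 0.325 to 0.9 m from the base axis. Payload 6.1 kg.
Tool frame: the origin (TCP) lies at the very end of the fingers, on their centre line; the grasp point (between the pads) lies 19 mm behind it (ctrl.grip_point_offset is the distance from the TCP to the grasp point, in m); z points along the fingers, y is the line along which they close (so a half turn about z gives the same grasp; the last joint's range is limited). The gripper opens to 87 mm and grips with 3 to 60 N. Pads are 19 mm wide; open, the fingers measure 117 mm over their backs; the gripper's body (75 mm by 190 mm) begins 51 mm behind the grasp point.
Start: joints at [-1.411, 0.22, 1.526, -0, 1.395, -0.126], TCP at [0.176, -0.6, 0.223] pointing down, gripper open.
Joint ranges: [-2.98, 2.98], [-0.91, 2.08], [0.09, 2.57], [-1.24, 4.39], [0.2, 2.65], [-2.68, 2.68]. Speed limits (rad/s): [2.57, 2.57, 3.01, 3.14, 3.14, 3.14].

## Interface

Orientations are given as a rotation vector (axis times angle).
In Python, from bench import ctrl gives the robot as it stands.
- The arm moves only by the tool jog_arm, never from a script. Its argument "targets" is a list of rows, each an object with "offset": the shift along the tool's x, y, z in mm, a list of three; "turn": the turn about the tool's z in rad; "fingers": the opening, from 0 (shut) to 1 (fully open). In form: [{"offset": [x, y, z], "turn": turn, "fingers": fingers}, ...]. A call has exactly 5 rows; each row is the pose to reach, as a shift and turn from the pose commanded when the call began, along the tool's axes at that moment; what a row does not reach only later rows make up. A row lasts 1/10 s, in which the tool goes at most 50 mm and 8.59 degrees, less where a joint would pass 70% of its speed; a pose out of reach is approached as far as the arm can. A call with a gripper value outside its range is refused whole. The fingers move at their own pace and stop on an object; the grip force is fixed at half the most. Time passes only in rows, so rows that repeat a pose let the fingers close, or fill a call up. It gives the time, the measured TCP pose, the force, the opening and the grip force at its end, in the units of the state.
- ctrl.get_state(): the state, without advancing time (a new reading comes with each control period).
- ctrl.read_camera(name): name is "scene" or "top" or "wrist"; returns a dict with "img" (480x640x3 uint8, red, green, blue), "fx", "fy", "cx", "cy" (pixels), "rvec" (rotation vector, rad) and "tvec" (3), from world to camera coordinates, as OpenCV has them. Camera axes: x right, y down, z forward; pixel columns grow to the right and rows downward; lengths in m; the calibration is good to about 2 mm. A picture is of the moment at which its call begins. There is no depth.
- ctrl.job_done(): hands the job in; it is judged then, once.
The state is a dict: "t": time; "q": joint angles; "joint_velocities": joint speeds; "joint_torque": joint torques, N m; "eef_pos": TCP position; "tool_rot": TCP orientation; "wrist_force": force on the tool from outside, world axes, zero at the start; "ft_torque": the same for the moment, N m; "grip_width": finger opening in m; "grasp_force": force on a finger pad.
Only numpy, scipy, OpenCV 4.12 (cv2) and the standard library are available. Lean on these libraries where they do the work, as an engineer would, in place of code of your own. Each camera call takes 0.05 s, during which the arm holds its last target. There are 200 camera calls.

## Task

Discharge the tester: take the bent hook rod from its rest, reach over the white shield with it and draw the black slide switch behind it towards the shield, fully home, then keep it pulled against its stop with a steady 8 N for one second, never pressing on the tester with more than 15 N. Then lay the rod back on its rest, the way it lay; only the rod may touch the tester and its switch, and leave the other things on the bench where they are.

Things in the scene. Friction and masses are not known exactly. Their poses are not given: they have to be found in the camera images.
- tester: Grey tester fixed to the bench, pose varies: housing x -55 to 105 mm, 200 mm wide, flat top at z 50 mm. Origin on the bench under the switch's start; x points away from the robot through the shield, y left, z up. Behind the switch two round knobs (14 mm tall, radius 13, at x 70, y +-60 mm) and a brass post (18 mm tall, radius 7, at x 85, y 0) stand on the top.
- shield_top (a point): Middle of the top edge of the white upright shield on the tester's robot side, 130 mm above the bench: 6 mm thick (tester x -66 to -60 mm), 220 mm wide; at both ends a wing of the same height and thickness runs back to tester x -12 mm (at y +-107 mm).
- slot (a point): Centre of the switch's slot on the housing top, at tester x 0, y 0, z 50 mm. The switch stands here: an upright tab 48 mm wide (y +-24 mm), 6 mm thick, 2 to 34 mm above the housing top, with 4 mm wide lips at its ends standing out 10 mm from its far (+x) face, 40 mm between them, which keep a rod's tip in.
- switch (a joint): Travel of the black slide switch behind the shield, m: 0 = furthest from it, grows as it is drawn to the shield (tester -x), 0.035 = fully home on a hard stop. Starts at 0 to 0.010. About 2.5 N drag, no spring, stays where left. The slide is built in up to 7 mm off along x, unmeasured: the tab's far face is at tester x = -travel plus or minus 7 mm, so feel for tab and stop.
- hook: Loose bent hook rod, about 0.2 kg. Origin in the middle of its black box-shaped handle (130 along x, 22 wide, 24 mm high). From the +x end a 10 mm thick steel rod runs to x 95 mm, rises to z 85 mm, runs level to x 215 mm and drops to its free tip at z -20 mm: a crook that spans a barrier. Centre of mass about 30 mm ahead of the origin.
- hook_tip (a point): Lower end of the rod's free tip (10 mm thick, round end), at x 215, y 0, z -20 mm of the hook.
- rest: Aluminium rest fixed to the bench, pose varies, x along the handle, origin on the bench. Base 140 x 70 x 8 mm; two saddles 18 mm long at x +-50 mm, floors 45 mm high, lips (tops at 57 mm) 36 mm apart either side of the handle. The 82 mm between the saddles is free for fingers. With the handle home the hook's origin is at x 0, y 0, z 57 mm, its tip towards +x.
- dish: Round steel dish, 150 mm across, 35 mm high, loose; to be left alone. Origin at the centre of its underside.
- cup: Small white dish, 56 mm across, 24 mm high, loose, between the tester and the hook's rest; to be left alone. Origin at the centre of its underside.
- record_pad: Green record pad, 150 x 210 x 8 mm, loose; to be left alone. Origin at the centre of its underside.
- probe: Red probe pen lying on the bench, about 130 mm long, 11 mm thick, loose; to be left alone. Origin at the centre of its underside.
- jar: Amber jar, 56 mm across, 75 mm high, loose; to be left alone. Origin at the centre of its underside.
- bin: Blue parts bin, 100 x 140 x 50 mm, loose; to be left alone. Origin at the centre of its underside.
- gauge_case: Grey gauge case, 70 x 130 x 30 mm, loose; to be left alone. Origin at the centre of its underside.
Things that resemble listed ones, but are neither listed nor needed, are in the scene too. Of the things that look like the rest, the smaller one is meant.

How it is judged:
On the way, in this order (a step that is already met when the one before it is completed fails the run):
1. the hook's tip is behind the shield, below its top, in line with the switch (x of hook_tip in the frame of tester between -0.05 and 0.07 m and z of hook_tip in the frame of tester below 0.085 m and y of hook_tip in the frame of tester between -0.03 and 0.03 m), for 0.1 s.
2. the switch is fully home and the rod keeps it against the stop with 5.5 to 10.5 N for most of a second (value of joint switch above 0.033 m and contact force between hook and tester between 5.5 and 10.5 N), for 0.7 s.
At the end, for the whole second after the job is handed in: The switch is fully home (within 2 mm of its stop) and the hook rod lies still and upright on both saddles of its rest, between the lips, tip pointing the same way as at the start (within 20 mm along, 12 mm across, 0.2 rad) (value of joint switch above 0.033 m and x of hook in the frame of rest between -0.02 and 0.02 m and y of hook in the frame of rest between -0.012 and 0.012 m and z of hook in the frame of rest between 0.053 and 0.061 m and angle between the x axis of hook and the x axis of rest, either way round below 0.2 rad and angle between hook's own z axis and vertical below 0.12 rad and x of hook_tip in the frame of rest above 0.1 m and linear speed of hook below 0.02 m/s); the robot touches nothing.
It fails at once if the rod presses on the tester or its switch with more than 16 N (contact force between hook and tester above 16 N).
It fails at once if the gripper or arm touches the tester or its switch (contact force between any of the arm, the fingers and tester above 0.5 N).
It fails at once if a bystander is moved by more than 20 mm (distance of any of dish, cup, record_pad, probe, jar, bin, gauge_case from where it was at the start of the episode above 0.02 m).
It also fails if it takes over 54 s, if anything falls off the work surface, if the arm or the gripper's body presses on something with over 40 N, if the wrist force passes 120 N, or if a joint passes its speed limit or range.

## Working session

There is one attempt and no reset: what is moved stays moved. The work goes in short steps, Python scripts to look and compute and a tool call to move; the robot and the scene stay as the last step left them, time stands still between calls to the robot, and variables do not carry over. Pictures are saved under pics/ and viewed, at most 10 in all, crops included, and the job is handed in when it is done.

Besides the shell and the picture viewer there is one more tool, called after ">>>" by a JSON object that holds its "fn" and its "kwargs". jog_arm: Moves the arm, as the interface text tells. Its arguments: {"type":"object","properties":{"targets":{"type":"array"}},"required":["targets"]}

```bash
ls; mkdir -p pics; python3 - <<'E'
from bench import ctrl
import cv2,pickle
s=ctrl.get_state();print(s)
d={}
for n in("scene","top"):
    c=ctrl.read_camera(n);d[n]=c;cv2.imwrite(f"pics/{n}0.png",c["img"][:,:,::-1]);print(n,c["fx"],c["cx"],c["cy"],c["rvec"],c["tvec"])
pickle.dump(d,open("c0.pkl","wb"))
E
```

```text
pics
{'t': 0.0, 'q': array([-1.41108204e+00,  2.21215322e-01,  1.52761531e+00,  3.17277214e-05,
        1.39467267e+00, -1.26107957e-01]), 'joint_velocities': array([-1.17338153e-04,  1.38923014e-03,  1.88494668e-03, -4.19508904e-06,
       -1.06291076e-03, -6.38707559e-04]), 'joint_torque': array([ 2.37532795e-04, -4.94606459e+01, -3.87382150e+01,  7.00281537e-02,
        5.74133859e-02, -1.39652670e-04]), 'eef_pos': array([ 0.17612034, -0.59903437,  0.22144171]), 'tool_rot': array([-3.10767575e+00, -4.47160991e-01,  1.37545681e-06]), 'wrist_force': array([-0.25713813,  0.38286935,  1.18870278]), 'ft_torque': array([-0.00654644,  0.04228575,  0.0338055 ]), 'grasp_force': 0.0, 'grip_width': 0.08684279635857249}
scene 565.1108382124768 320.14746313852066 234.34837798573483 [ 2.23297755  1.20739131 -0.38297592] [-0.27364049 -0.24011648  1.72445297]
top 453.59410776088794 320.48198096495406 232.08350790396645 [ 2.15308919 -2.2120571   0.03582965] [0.03285339 0.48973682 1.10157894]
```

View pics/scene0.png

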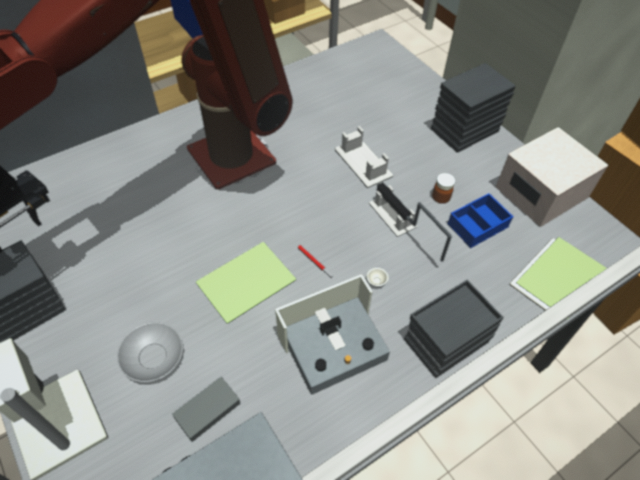

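View pics/top0.png

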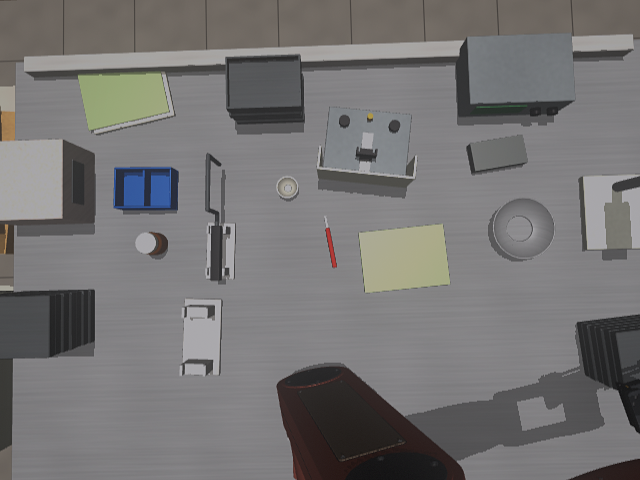

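Top picture: two rest-like things. One is at (220,250), small and carrying the hook; the other is at (201,337), larger and empty. The smaller one with the hook fits. The tester is at (367,145), with the shield's top edge running from (318,178) to (413,183). The cup is at (287,188). I'll confirm in one enlarged crop.

```bash
cat > h.py <<'E'
import numpy as np,cv2
def ray(c,uv):
    R=cv2.Rodrigues(np.asarray(c["rvec"],float))[0];t=np.asarray(c["tvec"],float).ravel()
    o=-R.T@t;d=R.T@np.array([(uv[0]-c["cx"])/c["fx"],(uv[1]-c["cy"])/c["fy"],1.]);return o,d
def pt(c,uv,z):
    o,d=ray(c,uv);return o+d*(z-o[2])/d[2]
def proj(c,P):
    K=np.array([[c["fx"],0,c["cx"]],[0,c["fy"],c["cy"]],[0,0,1]])
    return cv2.projectPoints(np.asarray(P,float).reshape(-1,3),np.asarray(c["rvec"],float),np.asarray(c["tvec"],float),K,None)[0].reshape(-1,2)
E
python3 - <<'E'
import pickle,cv2,numpy as np
im=pickle.load(open("c0.pkl","rb"))["top"]["img"][:,:,::-1]
out=np.zeros((590,720,3),np.uint8)
def put(x0,x1,y0,y1,k,X,Y):
    a=cv2.resize(im[y0:y1,x0:x1],None,fx=k,fy=k,interpolation=cv2.INTER_CUBIC);out[Y:Y+a.shape[0],X:X+a.shape[1]]=a
put(190,250,145,290,4,0,0);put(310,425,100,190,4,250,0);put(175,230,290,385,2,250,380)
cv2.imwrite("pics/crop1.png",out)
E
```

```text
(no output)
```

View pics/crop1.png

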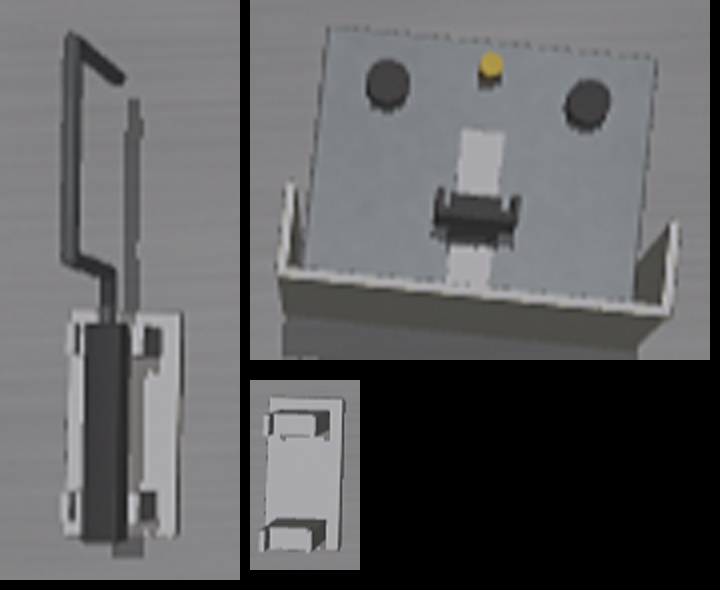

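```bash
python3 - <<'E'
import pickle,numpy as np
from h import *
c=pickle.load(open("c0.pkl","rb"))["top"]
np.set_printoptions(precision=4,suppress=True)
L=lambda X,Y,z:pt(c,(190+X/4,145+Y/4),z)
T=lambda X,Y,z:pt(c,(310+(X-250)/4,100+Y/4),z)
hf,hr=L(107,323,.069),L(106,540,.069);e1,e2=L(70,262,.142),L(71,37,.142);tp=L(121,82,.037)
print("handle",hf,hr,(hf+hr)/2,np.linalg.norm(hf-hr));print("elbows",e1,e2,tp)
d=hf-hr;print("yaw",np.arctan2(d[1],d[0]),np.arctan2(*(e2-e1)[[1,0]]))
b=[L(70,310,.008),L(184,310,.008),L(180,536,.008),L(65,536,.008)];print("restbase",np.array(b),np.mean(b,0))
# tester fit
src=np.array([[105,100],[105,-100],[70,60],[70,-60],[85,0],[-66,110],[-66,-110],[-12,110],[-12,-110]])/1000
dst=np.array([T(328,26,.05),T(655,58,.05),T(388,78,.064),T(588,99,.064),T(490,61,.068),T(280,276,.13),T(668,317,.13),T(291,180,.13),T(678,222,.13)])[:,:2]
A=src-src.mean(0);B=dst-dst.mean(0)
th=np.arctan2((A[:,0]*B[:,1]-A[:,1]*B[:,0]).sum(),(A*B).sum());R=np.array([[np.cos(th),-np.sin(th)],[np.sin(th),np.cos(th)]])
o=dst.mean(0)-R@src.mean(0);print("tester",o,th);print((dst-o)@R-src)
inv=lambda p:(R.T@(p[:2]-o))
print("tab far top",inv(T(478,200,.084)),"near",inv(T(478,210,.084)))
print("cup",pt(c,(287,188),.024),"shieldtop",o+R@[-.063,0])
E
```

```text
handle [0.509  0.2619 0.069 ] [0.3821 0.2642 0.069 ] [0.4456 0.2631 0.069 ] 0.1270001494754105
elbows [0.5376 0.2635 0.142 ] [0.6624 0.2613 0.142 ] [0.6585 0.2593 0.037 ]
yaw -0.018457256888004377 -0.01716060159328047
restbase [[0.5224 0.3002 0.008 ]
 [0.5204 0.229  0.008 ]
 [0.3807 0.2338 0.008 ]
 [0.3825 0.3051 0.008 ]] [0.4515 0.267  0.008 ]
tester [ 0.6753 -0.0952] -0.1346435714945911
[[-0.0013 -0.0009]
 [-0.001   0.0017]
 [ 0.0014 -0.0003]
 [ 0.0008  0.0006]
 [ 0.0014  0.0008]
 [ 0.0001 -0.0026]
 [-0.0004  0.002 ]
 [ 0.0003 -0.0029]
 [-0.0012  0.0017]]
tab far top [-0.001   0.0002] near [-0.0068 -0.0004]
cup [0.6004 0.0987 0.024 ] shieldtop [ 0.6129 -0.0868]
```

The crop confirms it: the small rest carries the hook (handle axis at crop (107,323) to (106,540), tip at (121,82)). The big empty rest is the look-alike. The tester fits to about 2 mm, at (0.675,-0.095) with yaw -0.135. The hook is at (0.447,0.2635) with yaw -0.02.

>>> {"fn": "jog_arm", "kwargs": {"targets": [{"offset": [37,-30,-8],"turn": 0.06,"fingers": 0.7},{"offset": [74,-60,-16],"turn": 0.12,"fingers": 0.7},{"offset": [111,-90,-24],"turn": 0.18,"fingers": 0.7},{"offset": [148,-120,-32],"turn": 0.24,"fingers": 0.7},{"offset": [185,-150,-40],"turn": 0.306,"fingers": 0.7}]}}

```text
t: 0.6
eef_pos: [0.312, -0.4017, 0.2624]
tool_rot: [-3.141, 0.037, 0.0]
wrist_force: [0.8, -0.0, 0.3]
grip_width: 0.0623
grasp_force: 0.0
```

>>> {"fn": "jog_arm", "kwargs": {"targets": [{"offset": [17,-45,0],"turn": 0,"fingers": 0.7},{"offset": [34,-90,0],"turn": 0,"fingers": 0.7},{"offset": [51,-135,0],"turn": 0,"fingers": 0.7},{"offset": [68,-180,0],"turn": 0,"fingers": 0.7},{"offset": [85,-225,0],"turn": 0,"fingers": 0.7}]}}

```text
t: 1.1
eef_pos: [0.4011, -0.1784, 0.2623]
tool_rot: [-3.141, 0.032, -0.0]
wrist_force: [1.2, -0.4, 0.6]
grip_width: 0.0611
grasp_force: 0.0
```

>>> {"fn": "jog_arm", "kwargs": {"targets": [{"offset": [10,-48,0],"turn": 0,"fingers": 0.7},{"offset": [20,-96,0],"turn": 0,"fingers": 0.7},{"offset": [30,-144,0],"turn": 0,"fingers": 0.7},{"offset": [40,-192,0],"turn": 0,"fingers": 0.7},{"offset": [50,-240,0],"turn": 0,"fingers": 0.7}]}}

```text
t: 1.6
eef_pos: [0.4556, 0.0607, 0.2624]
tool_rot: [3.141, -0.032, 0.0]
wrist_force: [1.7, -1.2, -0.3]
grip_width: 0.0608
grasp_force: 0.0
```

>>> {"fn": "jog_arm", "kwargs": {"targets": [{"offset": [2,-45,0],"turn": 0,"fingers": 0.7},{"offset": [4,-90,0],"turn": 0,"fingers": 0.7},{"offset": [6,-135,0],"turn": 0,"fingers": 0.7},{"offset": [8,-190,0],"turn": 0,"fingers": 0.7},{"offset": [8,-190,0],"turn": 0,"fingers": 0.7}]}}

```text
t: 2.1
eef_pos: [0.4666, 0.2531, 0.2619]
tool_rot: [-3.14, 0.024, 0.002]
wrist_force: [0.3, -1.6, -0.2]
grip_width: 0.0607
grasp_force: 0.0
```

```bash
python3 - <<'E'
from bench import ctrl
import cv2,pickle
from h import *
c=ctrl.read_camera("wrist");pickle.dump(c,open("w1.pkl","wb"));cv2.imwrite("pics/w1.png",c["img"][:,:,::-1])
s=ctrl.get_state();print(s["eef_pos"],s["tool_rot"],s["q"],s["wrist_force"],proj(c,[[.447,.2635,.069],[.508,.262,.069]]))
E
```

```text
[0.46669217 0.25143695 0.26172162] [-3.14126317e+00  2.45260300e-02  2.34144183e-03] [ 3.44878057e-01 -3.08649556e-02  1.72264966e+00  7.38735272e-04
  1.45112651e+00  1.93120078e+00] [-0.92470833 -1.13386643 -0.61876638] [[309.37906358 233.81669419]
 [309.46700766 168.43238764]]
```

View pics/w1.png

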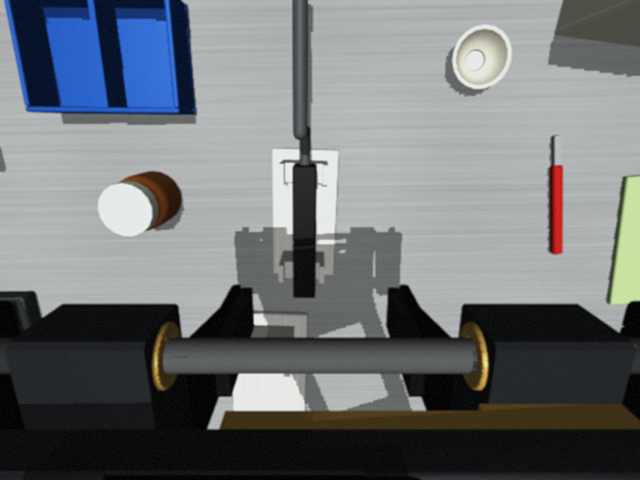

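The wrist view shows the handle top from front (304.5,164) to rear (304,297). The gripper body lies across the handle, as needed.

```bash
python3 - <<'E'
import pickle
from h import *
c=pickle.load(open("w1.pkl","rb"))
f,r=pt(c,(304.5,164),.069),pt(c,(304,297),.069);print(f,r,(f+r)/2,np.arctan2((f-r)[1],(f-r)[0]))
b=[pt(c,p,.008) for p in((273,150),(338,150),(333,280),(273,283))];print(np.array(b),pt(c,(300,20),.142))
E
```

```text
[0.5119927  0.26635969 0.069     ] [0.38198991 0.27035573 0.069     ] [0.44699131 0.26835771 0.069     ] -0.03072839819739664
[[0.52096763 0.30128152 0.008     ]
 [0.51992127 0.23373738 0.008     ]
 [0.37461961 0.23976763 0.008     ]
 [0.37191859 0.30878415 0.008     ]] [0.61041745 0.26372631 0.142     ]
```

>>> {"fn": "jog_arm", "kwargs": {"targets": [{"offset": [2,-14,30],"turn": 0.01,"fingers": 0.7},{"offset": [2,-14,78],"turn": 0.01,"fingers": 0.7},{"offset": [2,-14,126],"turn": 0.01,"fingers": 0.7},{"offset": [2,-14,170],"turn": 0.01,"fingers": 0.7},{"offset": [2,-14,190],"turn": 0.01,"fingers": 0.7}]}}

```text
t: 2.65
eef_pos: [0.4666, 0.2597, 0.0676]
tool_rot: [3.138, -0.049, -0.011]
wrist_force: [-0.2, -0.1, 0.1]
grip_width: 0.0609
grasp_force: 0.0
```

>>> {"fn": "jog_arm", "kwargs": {"targets": [{"offset": [0,0,10],"turn": 0,"fingers": 0.7},{"offset": [0,0,20],"turn": 0,"fingers": 0.7},{"offset": [0,0,32],"turn": 0,"fingers": 0.7},{"offset": [0,0,32],"turn": 0,"fingers": 0.7},{"offset": [0,0,32],"turn": 0,"fingers": 0.7}]}}

```text
t: 3.15
eef_pos: [0.4704, 0.2625, 0.0412]
tool_rot: [-3.141, 0.048, -0.001]
wrist_force: [-0.3, 0.3, 0.4]
grip_width: 0.0607
grasp_force: 0.0
```

>>> {"fn": "jog_arm", "kwargs": {"targets": [{"offset": [0,-3,2],"turn": 0,"fingers": 0.5},{"offset": [0,-3,2],"turn": 0,"fingers": 0.4},{"offset": [0,-3,2],"turn": 0,"fingers": 0.3},{"offset": [0,-3,2],"turn": 0,"fingers": 0.2},{"offset": [0,-3,2],"turn": 0,"fingers": 0.1}]}}

```text
t: 3.65
eef_pos: [0.4701, 0.2654, 0.0387]
tool_rot: [-3.141, 0.047, -0.0]
wrist_force: [-0.8, -1.0, 0.1]
grip_width: 0.0287
grasp_force: 0.0
```

>>> {"fn": "jog_arm", "kwargs": {"targets": [{"offset": [0,0,0],"turn": 0,"fingers": 0},{"offset": [0,0,0],"turn": 0,"fingers": 0},{"offset": [0,0,0],"turn": 0,"fingers": 0},{"offset": [0,0,0],"turn": 0,"fingers": 0},{"offset": [0,0,0],"turn": 0,"fingers": 0}]}}

```text
t: 4.15
eef_pos: [0.4701, 0.2655, 0.0387]
tool_rot: [-3.141, 0.048, -0.0]
wrist_force: [-0.0, 0.7, 1.6]
grip_width: 0.022
grasp_force: 30.0
```

>>> {"fn": "jog_arm", "kwargs": {"targets": [{"offset": [0,0,-10],"turn": 0,"fingers": 0},{"offset": [0,0,-30],"turn": 0,"fingers": 0},{"offset": [0,0,-60],"turn": 0,"fingers": 0},{"offset": [0,0,-100],"turn": 0,"fingers": 0},{"offset": [0,0,-140],"turn": 0,"fingers": 0}]}}

```text
t: 4.65
eef_pos: [0.4692, 0.2648, 0.1796]
tool_rot: [3.14, -0.048, -0.002]
wrist_force: [1.1, 0.7, -2.2]
grip_width: 0.022
grasp_force: 30.0
```

```bash
python3 - <<'E'
from bench import ctrl
import cv2,pickle
from h import *
c=ctrl.read_camera("wrist");pickle.dump(c,open("w2.pkl","wb"));cv2.imwrite("pics/w2.png",c["img"][:,:,::-1])
c=ctrl.read_camera("top");pickle.dump(c,open("t2.pkl","wb"));im=cv2.resize(c["img"][120:310,150:440,::-1],None,fx=2.7,fy=2.7);cv2.imwrite("pics/t2.png",im)
s=ctrl.get_state();print(s["eef_pos"],s["tool_rot"],s["wrist_force"],s["ft_torque"],s["grip_width"])
E
```

```text
[0.47377862 0.26662938 0.18590328] [-3.13721815  0.04732136 -0.01706434] [ 0.73036063  0.37281556 -1.19350959] [ 0.03039166 -0.00480412 -0.03586431] 0.021374965592924827
```

View pics/t2.png

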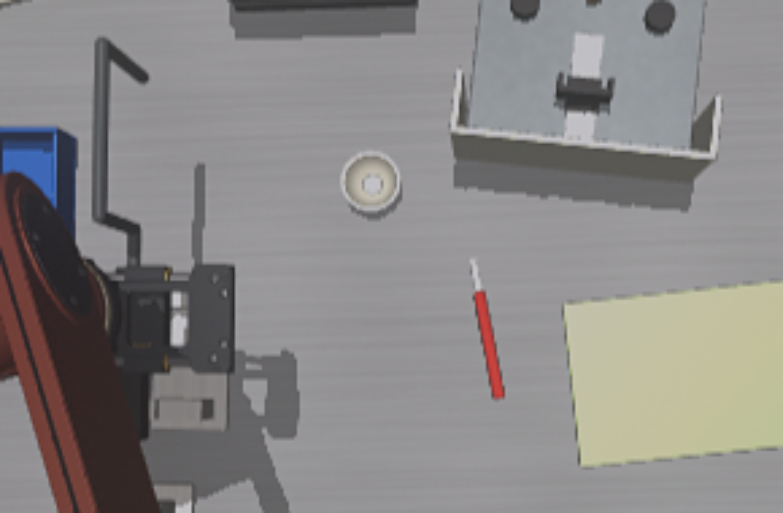

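```bash
python3 - <<'E'
import pickle
from h import *
from bench import ctrl
s=ctrl.get_state();print(s["t"],s["eef_pos"],s["tool_rot"],s["wrist_force"])
c=pickle.load(open("t2.pkl","rb"))
p=lambda x,y,z:pt(c,(150+x/2.7,120+y/2.7),z)
a,b,t=p(101,215,.287),p(102,42,.287),p(146,79,.182);print(a,b,t,np.arctan2(*(b-a)[[1,0]]))
E
```

```text
4.75 [0.47377862 0.26662938 0.18590328] [-3.13721815  0.04732136 -0.01706434] [ 0.73036063  0.37281556 -1.19350959]
[0.54316897 0.26169025 0.287     ] [0.66492607 0.2597362  0.287     ] [0.66383636 0.25823664 0.182     ] -0.01604734135252636
```

>>> {"fn": "jog_arm", "kwargs": {"targets": [{"offset": [2,10,0],"turn": 0,"fingers": 0},{"offset": [6,35,0],"turn": 0.02,"fingers": 0},{"offset": [13,70,0],"turn": 0.04,"fingers": 0},{"offset": [20,110,0],"turn": 0.06,"fingers": 0},{"offset": [27,150,0],"turn": 0.08,"fingers": 0}]}}

```text
t: 5.25
eef_pos: [0.4906, 0.1125, 0.1761]
tool_rot: [3.136, -0.173, -0.007]
wrist_force: [0.3, -0.5, -2.4]
grip_width: 0.0216
grasp_force: 30.0
```

```bash
cat > go.py <<'E'
import sys
from h import *
from bench import ctrl
s=ctrl.get_state();R=cv2.Rodrigues(s["tool_rot"])[0];yaw=np.arctan2(R[1,0],R[0,0])
o=np.array([.6753,-.0952]);th=-.1346;Q=np.array([[np.cos(th),-np.sin(th)],[np.sin(th),np.cos(th)]])
e=s["eef_pos"];tip=e[:2]+.192*R[:2,0]
print("t",s["t"],"eef",e.round(4),"yaw",yaw.round(4),"tip in tester",(1e3*Q.T@(tip-o)).round(1),"tipz",(e[2]-.0017)*1e3,"F tester",(Q.T@s["wrist_force"][:2]).round(2),s["wrist_force"].round(2))
if len(sys.argv)>3:
    X,Y,yw=map(float,sys.argv[1:4]);d=R.T@np.r_[np.array([X,Y])-e[:2],0];print("to go mm",(d*1e3).round(1),"turn",yaw-yw)
E
python3 go.py .5197 -.0741 -.135
```

```text
t 5.25 eef [0.4906 0.1125 0.1761] yaw -0.1103 tip in tester [-19.  185.7] tipz 174.42589737509496 F tester [ 0.34 -0.48] [ 0.27 -0.52 -2.43]
to go mm [ 49.5 182.3   0. ] turn 0.02470963118672849
```

>>> {"fn": "jog_arm", "kwargs": {"targets": [{"offset": [10,40,0],"turn": 0.005,"fingers": 0},{"offset": [20,80,0],"turn": 0.01,"fingers": 0},{"offset": [32,120,0],"turn": 0.015,"fingers": 0},{"offset": [42,155,0],"turn": 0.02,"fingers": 0},{"offset": [48,182,0],"turn": 0.025,"fingers": 0}]}}

```text
t: 5.75
eef_pos: [0.5184, -0.0742, 0.1762]
tool_rot: [-3.134, 0.215, 0.007]
wrist_force: [0.3, 0.4, -2.5]
grip_width: 0.0217
grasp_force: 30.0
```

>>> {"fn": "jog_arm", "kwargs": {"targets": [{"offset": [0,0,0],"turn": 0,"fingers": 0},{"offset": [0,0,0],"turn": 0,"fingers": 0},{"offset": [0,0,0],"turn": 0,"fingers": 0},{"offset": [0,0,0],"turn": 0,"fingers": 0},{"offset": [0,0,0],"turn": 0,"fingers": 0}]}}

```text
t: 6.25
eef_pos: [0.5199, -0.0706, 0.1783]
tool_rot: [-3.134, 0.21, 0.001]
wrist_force: [-0.3, 0.3, -1.0]
grip_width: 0.0218
grasp_force: 30.0
```

```bash
python3 go.py .5197 -.0741 -.135; python3 - <<'E'
from bench import ctrl
import cv2,pickle,numpy as np
a=ctrl.read_camera("top");b=ctrl.read_camera("scene");pickle.dump((a,b),open("c3.pkl","wb"))
o=np.zeros((600,800,3),np.uint8)
A=cv2.resize(a["img"][80:230,290:440,::-1],None,fx=2.6,fy=3.9);A=cv2.resize(a["img"][80:230,310:410,::-1],None,fx=4,fy=4);B=cv2.resize(b["img"][240:390,270:370,::-1],None,fx=4,fy=4)
o[:,:400]=A;o[:,400:]=B;cv2.imwrite("pics/c3.png",o)
E
```

```text
t 6.25 eef [ 0.5199 -0.0706  0.1783] yaw -0.1336 tip in tester [34.7  3.7] tipz 176.6442769658096 F tester [-0.34  0.22] [-0.31  0.27 -1.03]
to go mm [ 0.2  3.5 -0. ] turn 0.001354480722561946
```

View pics/c3.png

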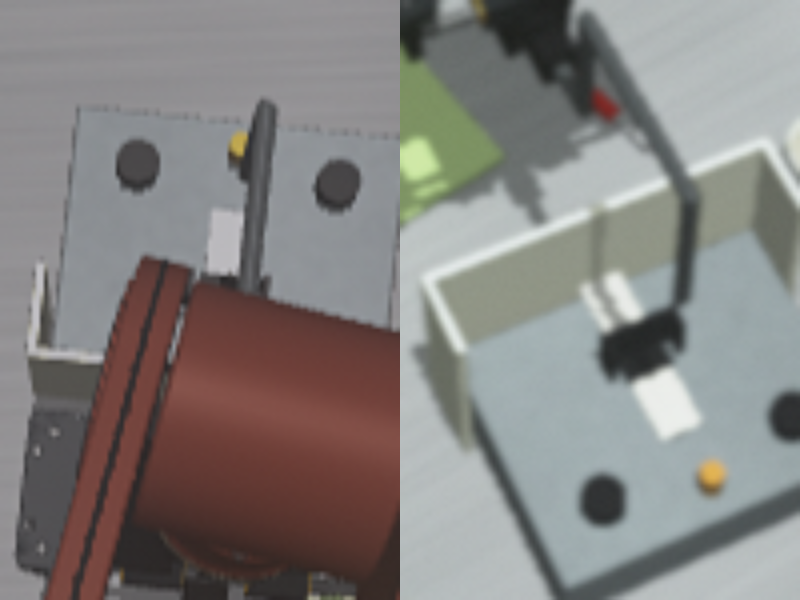

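Top half: the far elbow is at crop (265,106), right of the post as parallax requires. Scene half: the tip is at crop (683,302), hanging above the switch. I'll check both by rays.

```bash
python3 - <<'E'
import pickle
from h import *
a,b=pickle.load(open("c3.pkl","rb"))
o=np.array([.6753,-.0952]);th=-.1346;Q=np.array([[np.cos(th),-np.sin(th)],[np.sin(th),np.cos(th)]])
f=lambda p:(1e3*Q.T@(p[:2]-o)).round(1)
print("tip scene",f(pt(b,(270+283/4,240+302/4),.1766)),"elbow top",f(pt(a,(310+265/4,80+106/4),.2816)),"rod near shield",f(pt(a,(310+250/4,80+270/4),.2816)))
# where scene sees housing features
for n,X,Y,z in(("post",712,468,.068),("knobL",603,496,.064),("shieldR",768,145,.13),("shieldL",428,275,.13)):print(n,f(pt(b,(270+(X-400)/4,240+Y/4),z)))
E
```

```text
tip scene [35.9  5.8] elbow top [35.2  2.1] rod near shield [-43.6   1.2]
post [84.8  4.6]
knobL [ 72.2 -56.7]
shieldR [-56.9 111.2]
shieldL [ -61.9 -101.4]
```

>>> {"fn": "jog_arm", "kwargs": {"targets": [{"offset": [0,2,10],"turn": 0,"fingers": 0},{"offset": [0,2,35],"turn": 0,"fingers": 0},{"offset": [0,2,65],"turn": 0,"fingers": 0},{"offset": [0,2,90],"turn": 0,"fingers": 0},{"offset": [0,2,100],"turn": 0,"fingers": 0}]}}

```text
t: 6.85
eef_pos: [0.5174, -0.0728, 0.0751]
tool_rot: [-3.133, 0.212, 0.008]
wrist_force: [-0.2, 0.0, -1.8]
grip_width: 0.022
grasp_force: 30.0
```

>>> {"fn": "jog_arm", "kwargs": {"targets": [{"offset": [0,0,3],"turn": 0,"fingers": 0},{"offset": [0,0,6],"turn": 0,"fingers": 0},{"offset": [0,0,9],"turn": 0,"fingers": 0},{"offset": [0,0,11],"turn": 0,"fingers": 0},{"offset": [0,0,11],"turn": 0,"fingers": 0}]}}

```text
t: 7.35
eef_pos: [0.5202, -0.0737, 0.068]
tool_rot: [3.134, -0.212, 0.001]
wrist_force: [0.1, 0.1, -2.2]
grip_width: 0.0217
grasp_force: 30.0
```

```bash
python3 go.py; python3 - <<'E'
from bench import ctrl
import cv2,pickle,numpy as np
b=ctrl.read_camera("scene");pickle.dump(b,open("c4.pkl","wb"))
cv2.imwrite("pics/c4.png",cv2.resize(b["img"][250:370,270:390,::-1],None,fx=4,fy=4))
E
```

```text
t 7.35 eef [ 0.5202 -0.0737  0.068 ] yaw -0.1351 tip in tester [35.4  0.4] tipz 66.3166888256334 F tester [0.07 0.15] [ 0.09  0.14 -2.2 ]
```

View pics/c4.png

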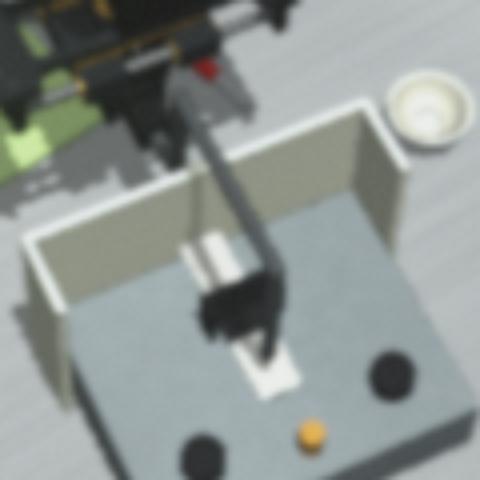

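>>> {"fn": "jog_arm", "kwargs": {"targets": [{"offset": [-3,0,0],"turn": 0,"fingers": 0},{"offset": [-7,0,0],"turn": 0,"fingers": 0},{"offset": [-11,0,0],"turn": 0,"fingers": 0},{"offset": [-15,0,0],"turn": 0,"fingers": 0},{"offset": [-17,0,0],"turn": 0,"fingers": 0}]}}

```text
t: 7.9
eef_pos: [0.5024, -0.0711, 0.0675]
tool_rot: [-3.134, 0.212, 0.0]
wrist_force: [-0.4, 0.8, -1.9]
grip_width: 0.0215
grasp_force: 30.0
```

>>> {"fn": "jog_arm", "kwargs": {"targets": [{"offset": [-2,0,0],"turn": 0,"fingers": 0},{"offset": [-4,0,0],"turn": 0,"fingers": 0},{"offset": [-6,0,0],"turn": 0,"fingers": 0},{"offset": [-8,0,0],"turn": 0,"fingers": 0},{"offset": [-10,0,0],"turn": 0,"fingers": 0}]}}

```text
t: 8.4
eef_pos: [0.493, -0.0699, 0.0675]
tool_rot: [-3.134, 0.212, 0.0]
wrist_force: [-0.3, -0.3, -1.2]
grip_width: 0.0215
grasp_force: 30.0
```

>>> {"fn": "jog_arm", "kwargs": {"targets": [{"offset": [-2,0,0],"turn": 0,"fingers": 0},{"offset": [-4,0,0],"turn": 0,"fingers": 0},{"offset": [-6,0,0],"turn": 0,"fingers": 0},{"offset": [-8,0,0],"turn": 0,"fingers": 0},{"offset": [-10,0,0],"turn": 0,"fingers": 0}]}}

```text
t: 8.9
eef_pos: [0.4839, -0.0687, 0.0679]
tool_rot: [3.134, -0.212, 0.003]
wrist_force: [2.6, -0.0, -2.6]
grip_width: 0.0219
grasp_force: 30.0
```

```bash
python3 go.py
```

```text
t 8.9 eef [ 0.4839 -0.0687  0.0679] yaw -0.1353 tip in tester [-1.3  0.4] tipz 66.22576960180044 F tester [2.6  0.33] [ 2.62 -0.03 -2.59]
```

>>> {"fn": "jog_arm", "kwargs": {"targets": [{"offset": [-2,0,0],"turn": 0,"fingers": 0},{"offset": [-4,0,0],"turn": 0,"fingers": 0},{"offset": [-6,0,0],"turn": 0,"fingers": 0},{"offset": [-8,0,0],"turn": 0,"fingers": 0},{"offset": [-10,0,0],"turn": 0,"fingers": 0}]}}

```text
t: 9.4
eef_pos: [0.4732, -0.0672, 0.0676]
tool_rot: [3.134, -0.212, 0.0]
wrist_force: [3.3, -0.1, -1.8]
grip_width: 0.0215
grasp_force: 30.0
```

>>> {"fn": "jog_arm", "kwargs": {"targets": [{"offset": [-1,0,0],"turn": 0,"fingers": 0},{"offset": [-3,0,0],"turn": 0,"fingers": 0},{"offset": [-5,0,0],"turn": 0,"fingers": 0},{"offset": [-6,0,0],"turn": 0,"fingers": 0},{"offset": [-7,0,0],"turn": 0,"fingers": 0}]}}

```text
t: 9.9
eef_pos: [0.4662, -0.0662, 0.0675]
tool_rot: [-3.134, 0.212, 0.0]
wrist_force: [3.2, -0.2, -1.9]
grip_width: 0.0217
grasp_force: 30.0
```

```bash
python3 go.py
```

```text
t 9.9 eef [ 0.4662 -0.0662  0.0675] yaw -0.1352 tip in tester [-19.    0.5] tipz 65.84818830511779 F tester [3.21 0.27] [ 3.21 -0.16 -1.88]
```

>>> {"fn": "jog_arm", "kwargs": {"targets": [{"offset": [-0.5,0,0],"turn": 0,"fingers": 0},{"offset": [-1,0,0],"turn": 0,"fingers": 0},{"offset": [-1.5,0,0],"turn": 0,"fingers": 0},{"offset": [-2,0,0],"turn": 0,"fingers": 0},{"offset": [-2,0,0],"turn": 0,"fingers": 0}]}}

```text
t: 10.4
eef_pos: [0.4643, -0.066, 0.0675]
tool_rot: [-3.134, 0.212, 0.0]
wrist_force: [2.7, 0.1, -2.1]
grip_width: 0.022
grasp_force: 30.0
```

>>> {"fn": "jog_arm", "kwargs": {"targets": [{"offset": [-0.5,0,0],"turn": 0,"fingers": 0},{"offset": [-1,0,0],"turn": 0,"fingers": 0},{"offset": [-1.5,0,0],"turn": 0,"fingers": 0},{"offset": [-2,0,0],"turn": 0,"fingers": 0},{"offset": [-2,0,0],"turn": 0,"fingers": 0}]}}

```text
t: 10.9
eef_pos: [0.4623, -0.0657, 0.0675]
tool_rot: [-3.134, 0.212, 0.0]
wrist_force: [2.6, -0.6, -3.1]
grip_width: 0.0219
grasp_force: 30.0
```

>>> {"fn": "jog_arm", "kwargs": {"targets": [{"offset": [-0.5,0,0],"turn": 0,"fingers": 0},{"offset": [-1,0,0],"turn": 0,"fingers": 0},{"offset": [-1.5,0,0],"turn": 0,"fingers": 0},{"offset": [-2,0,0],"turn": 0,"fingers": 0},{"offset": [-2,0,0],"turn": 0,"fingers": 0}]}}

```text
t: 11.4
eef_pos: [0.4611, -0.0656, 0.0679]
tool_rot: [3.134, -0.212, 0.002]
wrist_force: [4.7, -1.1, -2.7]
grip_width: 0.0219
grasp_force: 30.0
```

>>> {"fn": "jog_arm", "kwargs": {"targets": [{"offset": [-0.2,0,0],"turn": 0,"fingers": 0},{"offset": [-0.4,0,0],"turn": 0,"fingers": 0},{"offset": [-0.5,0,0],"turn": 0,"fingers": 0},{"offset": [-0.5,0,0],"turn": 0,"fingers": 0},{"offset": [-0.5,0,0],"turn": 0,"fingers": 0}]}}

```text
t: 11.9
eef_pos: [0.461, -0.0657, 0.0681]
tool_rot: [3.134, -0.212, 0.004]
wrist_force: [6.4, -0.9, -2.8]
grip_width: 0.0217
grasp_force: 30.0
```

>>> {"fn": "jog_arm", "kwargs": {"targets": [{"offset": [-0.2,0,0],"turn": 0,"fingers": 0},{"offset": [-0.4,0,0],"turn": 0,"fingers": 0},{"offset": [-0.5,0,0],"turn": 0,"fingers": 0},{"offset": [-0.5,0,0],"turn": 0,"fingers": 0},{"offset": [-0.5,0,0],"turn": 0,"fingers": 0}]}}

```text
t: 12.4
eef_pos: [0.461, -0.0657, 0.0682]
tool_rot: [3.134, -0.212, 0.005]
wrist_force: [7.6, -0.3, -2.7]
grip_width: 0.0215
grasp_force: 30.0
```

>>> {"fn": "jog_arm", "kwargs": {"targets": [{"offset": [-0.1,0,0],"turn": 0,"fingers": 0},{"offset": [-0.1,0,0],"turn": 0,"fingers": 0},{"offset": [-0.1,0,0],"turn": 0,"fingers": 0},{"offset": [-0.1,0,0],"turn": 0,"fingers": 0},{"offset": [-0.1,0,0],"turn": 0,"fingers": 0}]}}

```text
t: 12.9
eef_pos: [0.461, -0.0657, 0.0683]
tool_rot: [3.134, -0.212, 0.006]
wrist_force: [7.7, -1.0, -3.8]
grip_width: 0.0217
grasp_force: 30.0
```

>>> {"fn": "jog_arm", "kwargs": {"targets": [{"offset": [0,0,0],"turn": 0,"fingers": 0},{"offset": [0,0,0],"turn": 0,"fingers": 0},{"offset": [0,0,0],"turn": 0,"fingers": 0},{"offset": [0,0,0],"turn": 0,"fingers": 0},{"offset": [0,0,0],"turn": 0,"fingers": 0}]}}

```text
t: 13.4
eef_pos: [0.4609, -0.0657, 0.0683]
tool_rot: [3.134, -0.212, 0.006]
wrist_force: [7.6, -0.3, -3.7]
grip_width: 0.0219
grasp_force: 30.0
```

>>> {"fn": "jog_arm", "kwargs": {"targets": [{"offset": [0,0,0],"turn": 0,"fingers": 0},{"offset": [0,0,0],"turn": 0,"fingers": 0},{"offset": [0,0,0],"turn": 0,"fingers": 0},{"offset": [0,0,0],"turn": 0,"fingers": 0},{"offset": [0,0,0],"turn": 0,"fingers": 0}]}}

```text
t: 13.9
eef_pos: [0.461, -0.0657, 0.0683]
tool_rot: [3.134, -0.212, 0.006]
wrist_force: [7.8, 0.1, -3.3]
grip_width: 0.0217
grasp_force: 30.0
```

```bash
python3 go.py; python3 - <<'E'
from bench import ctrl
import cv2,pickle,numpy as np
b=ctrl.read_camera("scene");pickle.dump(b,open("c5.pkl","wb"))
cv2.imwrite("pics/c5.png",cv2.resize(b["img"][250:370,270:390,::-1],None,fx=4,fy=4))
print(ctrl.get_state()["wrist_force"])
E
```

```text
t 13.9 eef [ 0.461  -0.0657  0.0683] yaw -0.1353 tip in tester [-24.3   0.3] tipz 66.57526962079959 F tester [7.74 1.13] [ 7.83  0.08 -3.26]
[ 7.31996458 -0.34862007 -2.04258678]
```

View pics/c5.png

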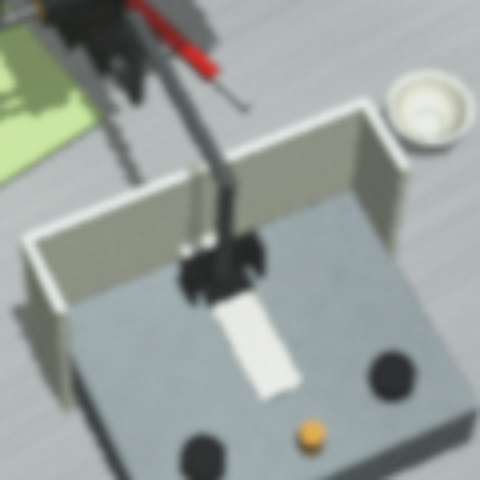

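Switch tab at crop (222,268), up near the shield. The force held at about 7.7 N for 1.5 s with no motion, so it is on its stop. I'll back off, lift and return.

>>> {"fn": "jog_arm", "kwargs": {"targets": [{"offset": [1,0,0],"turn": 0,"fingers": 0},{"offset": [3,0,0],"turn": 0,"fingers": 0},{"offset": [5,0,0],"turn": 0,"fingers": 0},{"offset": [6,0,0],"turn": 0,"fingers": 0},{"offset": [6,0,0],"turn": 0,"fingers": 0}]}}

```text
t: 14.45
eef_pos: [0.4649, -0.066, 0.0672]
tool_rot: [-3.134, 0.212, 0.002]
wrist_force: [-0.3, -0.6, -1.7]
grip_width: 0.0218
grasp_force: 30.0
```

>>> {"fn": "jog_arm", "kwargs": {"targets": [{"offset": [0,0,-10],"turn": 0,"fingers": 0},{"offset": [0,0,-30],"turn": 0,"fingers": 0},{"offset": [0,0,-60],"turn": 0,"fingers": 0},{"offset": [0,0,-90],"turn": 0,"fingers": 0},{"offset": [0,0,-110],"turn": 0,"fingers": 0}]}}

```text
t: 14.95
eef_pos: [0.466, -0.0664, 0.1806]
tool_rot: [3.134, -0.212, 0.004]
wrist_force: [1.1, -0.0, -2.5]
grip_width: 0.0221
grasp_force: 30.0
```

```bash
python3 go.py .4701 .2655 -.0305
```

```text
t 14.95 eef [ 0.466  -0.0664  0.1806] yaw -0.1352 tip in tester [-19.2   0.4] tipz 178.92337465718177 F tester [1.08 0.15] [ 1.09 -0.   -2.45]
to go mm [-4.070e+01 -3.294e+02 -3.000e-01] turn -0.10469383007889244
```

>>> {"fn": "jog_arm", "kwargs": {"targets": [{"offset": [-2,-10,0],"turn": 0,"fingers": 0},{"offset": [-5,-40,0],"turn": -0.02,"fingers": 0},{"offset": [-10,-80,0],"turn": -0.04,"fingers": 0},{"offset": [-16,-120,0],"turn": -0.06,"fingers": 0},{"offset": [-20,-160,0],"turn": -0.08,"fingers": 0}]}}

```text
t: 15.45
eef_pos: [0.4655, 0.0971, 0.1763]
tool_rot: [-3.14, 0.086, 0.003]
wrist_force: [1.1, -0.3, -1.8]
grip_width: 0.0214
grasp_force: 30.0
```

```bash
python3 go.py .4701 .2655 -.0305
```

```text
t 15.45 eef [0.4655 0.0971 0.1763] yaw -0.0548 tip in tester [-42.3 177.7] tipz 174.57249337111884 F tester [ 1.11 -0.17] [ 1.07 -0.32 -1.75]
to go mm [  -4.6 -168.4    0. ] turn -0.02433641654490879
```

>>> {"fn": "jog_arm", "kwargs": {"targets": [{"offset": [-1,-40,0],"turn": -0.005,"fingers": 0},{"offset": [-2,-80,0],"turn": -0.01,"fingers": 0},{"offset": [-3,-120,0],"turn": -0.015,"fingers": 0},{"offset": [-4,-150,0],"turn": -0.02,"fingers": 0},{"offset": [-4.5,-168,0],"turn": -0.024,"fingers": 0}]}}

```text
t: 15.95
eef_pos: [0.47, 0.2658, 0.176]
tool_rot: [3.141, -0.045, -0.004]
wrist_force: [0.7, -0.3, -1.7]
grip_width: 0.0217
grasp_force: 30.0
```

>>> {"fn": "jog_arm", "kwargs": {"targets": [{"offset": [0,0,20],"turn": 0,"fingers": 0},{"offset": [0,0,40],"turn": 0,"fingers": 0},{"offset": [0,0,60],"turn": 0,"fingers": 0},{"offset": [0,0,80],"turn": 0,"fingers": 0},{"offset": [0,0,80],"turn": 0,"fingers": 0}]}}

```text
t: 16.45
eef_pos: [0.4678, 0.2623, 0.0931]
tool_rot: [3.138, -0.049, -0.013]
wrist_force: [-0.9, 0.2, -2.7]
grip_width: 0.0217
grasp_force: 30.0
```

>>> {"fn": "jog_arm", "kwargs": {"targets": [{"offset": [0,0,0],"turn": 0,"fingers": 0},{"offset": [0,0,0],"turn": 0,"fingers": 0},{"offset": [0,0,0],"turn": 0,"fingers": 0},{"offset": [0,0,0],"turn": 0,"fingers": 0},{"offset": [0,0,0],"turn": 0,"fingers": 0}]}}

```text
t: 16.95
eef_pos: [0.4722, 0.2632, 0.0982]
tool_rot: [-3.141, 0.049, -0.002]
wrist_force: [-0.3, -0.3, -1.8]
grip_width: 0.0217
grasp_force: 30.0
```

```bash
python3 go.py .4701 .2655 -.0305;  python3 - <<'E'
from bench import ctrl
import cv2,pickle,numpy as np
b=ctrl.read_camera("scene");t=ctrl.read_camera("top");pickle.dump((b,t),open("c6.pkl","wb"))
o=np.zeros((480,800,3),np.uint8)
o[:,:480]=cv2.resize(b["img"][160:280,350:470,::-1],None,fx=4,fy=4);o[:,480:]=cv2.resize(t["img"][140:300,180:286,::-1],(320,480))
cv2.imwrite("pics/c6.png",o)
E
```

```text
t 16.95 eef [0.4722 0.2632 0.0982] yaw -0.0313 tip in tester [-58.4 347.8] tipz 96.52759612925685 F tester [-0.28 -0.36] [-0.33 -0.31 -1.81]
to go mm [-2.2 -2.2 -0. ] turn -0.0008072383193282393
```

View pics/c6.png

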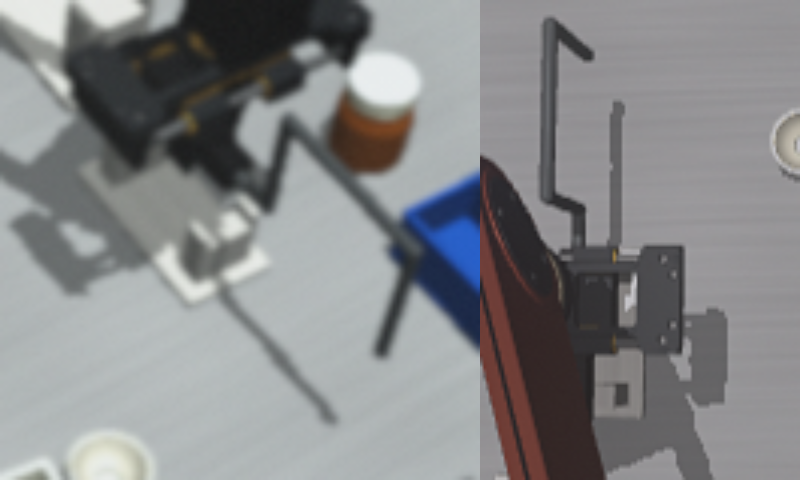

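The rod is level and untwisted above its saddles: tip at crop (380,352) in the scene half, elbows (549,195) and (549,22) in the top half. Now a check against the start pose.

```bash
python3 - <<'E'
import pickle
from h import *
b,t=pickle.load(open("c6.pkl","rb"))
p=lambda x,y,z:pt(t,(180+(x-480)*106/320,140+y/3),z).round(4)
print(p(549,195,.2015),p(549,22,.2015),p(590,58,.0965))
print(pt(b,(350+380/4,160+354/4),.0965))
c0=pickle.load(open("c0.pkl","rb"))["scene"]
print(proj(c0,[.662,.2605,.037]),proj(c0,[.664,.258,.0965]))
E
```

```text
[0.5427 0.2568 0.2015] [0.6631 0.2553 0.2015] [0.6606 0.2536 0.0965]
[0.66399424 0.25979884 0.0965    ]
[[440.23505441 261.27175509]] [[444.45445368 248.82018561]]
```

>>> {"fn": "jog_arm", "kwargs": {"targets": [{"offset": [-2,-2.5,8],"turn": 0,"fingers": 0},{"offset": [-2,-2.5,18],"turn": 0,"fingers": 0},{"offset": [-2,-2.5,28],"turn": 0,"fingers": 0},{"offset": [-2,-2.5,38],"turn": 0,"fingers": 0},{"offset": [-2,-2.5,38],"turn": 0,"fingers": 0}]}}

```text
t: 17.55
eef_pos: [0.4681, 0.265, 0.057]
tool_rot: [3.14, -0.049, -0.006]
wrist_force: [0.2, -0.2, -1.8]
grip_width: 0.0218
grasp_force: 30.0
```

>>> {"fn": "jog_arm", "kwargs": {"targets": [{"offset": [0,0,0],"turn": 0,"fingers": 0},{"offset": [0,0,0],"turn": 0,"fingers": 0},{"offset": [0,0,0],"turn": 0,"fingers": 0},{"offset": [0,0,0],"turn": 0,"fingers": 0},{"offset": [0,0,0],"turn": 0,"fingers": 0}]}}

```text
t: 18.05
eef_pos: [0.4701, 0.2658, 0.0599]
tool_rot: [-3.141, 0.049, -0.001]
wrist_force: [0.1, 0.2, -1.0]
grip_width: 0.0218
grasp_force: 30.0
```

```bash
python3 go.py .4701 .2655 -.0305
```

```text
t 18.05 eef [0.4701 0.2658 0.0599] yaw -0.0312 tip in tester [-60.8 350. ] tipz 58.20644948650449 F tester [0.09 0.17] [ 0.12  0.15 -1.  ]
to go mm [-0.   0.3 -0. ] turn -0.0007334549684879788
```

Down 21 mm, gently.

>>> {"fn": "jog_arm", "kwargs": {"targets": [{"offset": [0,0,5],"turn": 0,"fingers": 0},{"offset": [0,0,10],"turn": 0,"fingers": 0},{"offset": [0,0,14],"turn": 0,"fingers": 0},{"offset": [0,0,17],"turn": 0,"fingers": 0},{"offset": [0,0,19],"turn": 0,"fingers": 0}]}}

```text
t: 18.55
eef_pos: [0.4696, 0.2655, 0.0399]
tool_rot: [3.141, -0.049, -0.001]
wrist_force: [-0.9, -0.5, -2.3]
grip_width: 0.0219
grasp_force: 30.0
```

>>> {"fn": "jog_arm", "kwargs": {"targets": [{"offset": [0,0,1],"turn": 0,"fingers": 0},{"offset": [0,0,2],"turn": 0,"fingers": 0},{"offset": [0,0,2],"turn": 0,"fingers": 0},{"offset": [0,0,2],"turn": 0,"fingers": 0},{"offset": [0,0,2],"turn": 0,"fingers": 0}]}}

```text
t: 19.05
eef_pos: [0.47, 0.2657, 0.0387]
tool_rot: [-3.141, 0.049, -0.001]
wrist_force: [0.6, -0.2, -1.1]
grip_width: 0.0217
grasp_force: 30.0
```

>>> {"fn": "jog_arm", "kwargs": {"targets": [{"offset": [0,0,0.3],"turn": 0,"fingers": 0},{"offset": [0,0,0.6],"turn": 0,"fingers": 0},{"offset": [0,0,0.6],"turn": 0,"fingers": 0},{"offset": [0,0,0.6],"turn": 0,"fingers": 0},{"offset": [0,0,0.6],"turn": 0,"fingers": 0}]}}

```text
t: 19.55
eef_pos: [0.47, 0.2657, 0.0386]
tool_rot: [-3.141, 0.049, -0.0]
wrist_force: [-2.2, -1.4, 4.8]
grip_width: 0.022
grasp_force: 30.0
```

Seated (+4.8 N upward, no further descent). Opening slowly.

>>> {"fn": "jog_arm", "kwargs": {"targets": [{"offset": [0,0,0],"turn": 0,"fingers": 0.28},{"offset": [0,0,0],"turn": 0,"fingers": 0.34},{"offset": [0,0,0],"turn": 0,"fingers": 0.42},{"offset": [0,0,0],"turn": 0,"fingers": 0.5},{"offset": [0,0,0],"turn": 0,"fingers": 0.6}]}}

```text
t: 20.05
eef_pos: [0.4698, 0.2657, 0.0378]
tool_rot: [3.141, -0.049, -0.0]
wrist_force: [0.6, -0.5, -0.2]
grip_width: 0.0443
grasp_force: 0.0
```

>>> {"fn": "jog_arm", "kwargs": {"targets": [{"offset": [0,0,0],"turn": 0,"fingers": 0.65},{"offset": [0,0,-5],"turn": 0,"fingers": 0.65},{"offset": [0,0,-20],"turn": 0,"fingers": 0.65},{"offset": [0,0,-45],"turn": 0,"fingers": 0.65},{"offset": [0,0,-80],"turn": 0,"fingers": 0.65}]}}

```text
t: 20.55
eef_pos: [0.4687, 0.2652, 0.1183]
tool_rot: [3.14, -0.049, -0.004]
wrist_force: [0.7, 1.2, -0.0]
grip_width: 0.0564
grasp_force: 0.0
```

>>> {"fn": "jog_arm", "kwargs": {"targets": [{"offset": [0,0,-40],"turn": 0,"fingers": 0.65},{"offset": [0,0,-80],"turn": 0,"fingers": 0.65},{"offset": [0,0,-120],"turn": 0,"fingers": 0.65},{"offset": [-10,40,-140],"turn": 0,"fingers": 0.65},{"offset": [-20,85,-140],"turn": 0,"fingers": 0.65}]}}

```text
t: 21.05
eef_pos: [0.4491, 0.1818, 0.2638]
tool_rot: [-3.139, 0.044, -0.014]
wrist_force: [0.0, -1.2, 0.2]
grip_width: 0.0568
grasp_force: 0.0
```

>>> {"fn": "jog_arm", "kwargs": {"targets": [{"offset": [-10,40,0],"turn": 0,"fingers": 0.65},{"offset": [-20,80,0],"turn": 0,"fingers": 0.65},{"offset": [-30,120,0],"turn": 0,"fingers": 0.65},{"offset": [-40,160,0],"turn": 0,"fingers": 0.65},{"offset": [-50,200,0],"turn": 0,"fingers": 0.65}]}}

```text
t: 21.55
eef_pos: [0.3904, -0.0183, 0.2595]
tool_rot: [3.141, -0.048, 0.004]
wrist_force: [0.8, -0.6, 0.2]
grip_width: 0.0565
grasp_force: 0.0
```

```bash
python3 - <<'E'
from bench import ctrl
import cv2,pickle,numpy as np
b=ctrl.read_camera("scene");t=ctrl.read_camera("top");pickle.dump((b,t),open("c7.pkl","wb"))
o=np.zeros((580,800,3),np.uint8)
o[:,:240]=cv2.resize(t["img"][145:290,190:250,::-1],(240,580),interpolation=cv2.INTER_CUBIC);o[:,240:]=cv2.resize(t["img"][100:300,240:433,::-1],(560,580))
cv2.imwrite("pics/c7.png",o);print(ctrl.get_state()["t"])
E
```

```text
21.65
```

View pics/c7.png

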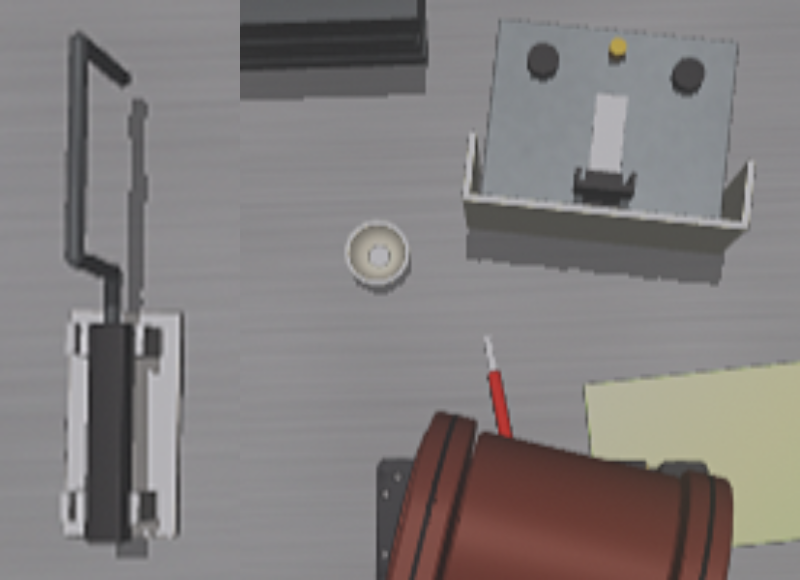

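The rod lies between the lips on its rest, with the handle at crop (111,325)–(110,540), within about 3 mm of its start and at the same seated height. The switch tab at (605,185) is up against the shield side, and the cup, pen and pad are unmoved. Handing in.

```bash
python3 -c "
from bench import ctrl
print(ctrl.job_done())"
```

```text
the job is handed in; nothing more can be done
None
```

I drew the switch to its stop, held it there at about 7.7 N for 1.5 s, laid the rod back on its rest about 3 mm from where it lay, and handed the job in at about 21.7 s; no verdict came back.

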